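# Load the upright paper dispenser and draw its sprung rod to the mark

### The job

Put the brown paper roll onto the dispenser's bare upright spindle, lowering it without dropping it until it sits flat on the drag disc, and let go of it. Then pull the spindle's spring-loaded draw rod up by its knob until the groove cut round the rod, 40 mm below the knob, is level with the top of the spindle, and finish while still holding it there, touching nothing but the knob, so that I can slip the horseshoe collar under the knob. Leave the other things on the table where they stand.

Things in the scene. Friction and masses are not known exactly. Their poses are not given: they have to be found in the camera images.
- roll_mid (a point): centre, half-way up, of the kraft-paper roll: a plain brown cylinder standing on end on the table, 64 mm in diameter, 80 mm high, with an open hole 34 mm in diameter right through it along its z axis; about 0.16 kg. Either end may be down. It changes places with the tape and the empty core
- seat (a point): centre of the drag disc on which the roll must sit, on the spindle's axis: a black disc 72 mm in diameter, 20 mm above the table, on the dispenser. The dispenser is fixed to the table: a grey plate 14 mm thick, 125 mm wide; x points along it from the spindle towards its upright steel tear plate (100 mm wide, top edge 91 mm above the table, 130 mm from the spindle's axis); the plate ends 65 mm behind the spindle and 150 mm ahead of it. z points up
- spindle_top (a point): centre of the top of the steel spindle: 28 mm in diameter, its rim bevelled to 23 mm over the last 3 mm, rising 78 mm from the seat (its top is 98 mm above the table). The seated roll's top stands 2 mm higher than this. The draw rod comes out of it
- draw_rod (a joint): how far the sprung draw rod is drawn out of the spindle, in m: 0 fully in (knob on the spindle's top), 0.040 with the groove level with the spindle's top, stop at 0.062. It slides straight up; an inner spring draws it back with about 4 N at 0 and 10 N at 0.040 (160 N/m), plus its weight of 0.7 N; it does not stay out by itself
- knob_mid (a point): centre, half-way up, of the draw rod's knob: a black ribbed cylinder 20 mm in diameter and 32 mm high, on the spindle's axis, moving with the rod. When the rod is in, it stands on the spindle's top with its own top 130 mm above the table, 30 mm above the top of a seated roll, and it passes through the roll's hole
- mark (a point): the centre of the dark groove round the draw rod (rod 10 mm in diameter), 40 mm below the knob's underside; hidden in the spindle while the rod is in
- tape: bystander: cream ring of masking tape lying flat, 96 mm in diameter, 38 mm high, hole 76 mm; origin under its centre
- core: bystander: slim empty cardboard core standing on end, 42 mm in diameter, 110 mm high; origin under its centre
- collar: bystander: black horseshoe collar, 44 mm wide and 30 mm high, standing on the dispenser's plate between spindle and tear plate, its middle 84 mm along the plate from the spindle and up to 25 mm to either side; origin under its middle
- can: bystander: blue can, 66 mm in diameter, 105 mm high, at the back; origin under its centre
- jar: bystander: glass jar with a lid, 68 mm in diameter, 85 mm high, at the back; origin under its centre
- pebble_a: bystander: grey pebble 54 mm across, 25 mm high, on the right, nearer the robot; origin under its centre
- pebble_b: bystander: grey pebble 43 mm across, 20 mm high, on the left, nearer the robot; origin under its centre
- egg_box: bystander: grey-green egg box, 104 by 156 mm, 70 mm high, at the back left; origin under its centre

How it is judged:
On the way:
1. the roll sits flat on the drag disc round the spindle, let go, with the draw rod still in (horizontal distance between roll_mid and seat below 0.006 m and z of roll_mid in the frame of seat between 0.036 and 0.043 m and angle between the z axis of roll_mid and the z axis of seat, either way round below 0.06 rad and contact force between the fingers and roll below 0.1 N and linear speed of roll below 0.02 m/s and value of joint draw_rod below 0.006 m), for 0.2 s.
At the end, for the whole second after the job is handed in: the roll sits flat and upright on the drag disc round the spindle (within 6 mm of its axis, underside within 3 mm of the disc), untouched by the robot, and the fingers hold the draw rod still, 40 mm out within 4 mm, nothing else carrying it (horizontal distance between roll_mid and seat below 0.006 m and z of roll_mid in the frame of seat between 0.036 and 0.043 m and angle between the z axis of roll_mid and the z axis of seat, either way round below 0.06 rad and linear speed of roll below 0.02 m/s and contact force between each of the arm, the fingers and roll below 0.3 N and value of joint draw_rod between 0.036 and 0.044 m and velocity of joint draw_rod between -0.01 and 0.01 m/s and contact force between the fingers and draw_rod above 3 N and contact force between draw_rod and collar below 0.2 N and contact force between draw_rod and roll below 0.5 N); the arm keeps its last pose, push and grip.
It fails at once if the roll was dropped onto the spindle from more than about 10 mm (horizontal distance between roll_mid and seat below 0.03 m and contact force between the fingers and roll below 0.05 N and linear speed of roll above 0.45 m/s).
It fails at once if a bystander was moved more than 25 mm or tipped (distance of any of tape, core, collar, can, jar, pebble_a, pebble_b, egg_box from where it was at the start of the episode above 0.025 m or angle between any of tape, core, collar, can, jar, pebble_a, pebble_b, egg_box's own z axis and vertical above 0.3 rad).
It also fails if it takes over 64 s, if anything falls off the work surface, if the arm or the gripper's body presses on something with over 40 N, if the wrist force passes 120 N, or if a joint passes its speed limit or range.

### The arm

A 6-joint arm with a two-finger parallel gripper is mounted at the origin on the work surface. World frame = base frame: x ahead of the robot, y to its left, z up, the work surface at z = 0. Lengths are in m, angles in rad, forces in N, time in s.
With the tool pointing down it reaches from about 0.35 to 0.975 m from the base axis. Payload 4.9 kg.
Tool frame: the origin (TCP) lies midway between the tips of the shut fingers; the grasp point (between the pads) lies 19 mm behind it; z points along the fingers, y is the line along which they close (so a half turn about z gives the same grasp; the last joint's range is limited). The gripper opens to 85 mm and grips with 20 to 120 N. Pads are 22 mm wide; open, the fingers measure 114 mm over their backs; the gripper's body (76 mm by 85 mm) begins 54 mm behind the grasp point. The pads swing forward as they close: fully open they stand 13 mm farther back than shut.
Start: joints at [1.048, 0.053, 1.613, -0, 1.476, -0.119], TCP at [0.246, 0.575, 0.231] pointing down, gripper open.
Joint ranges: [-3.01, 3.01], [-1.01, 2.22], [0.06, 2.58], [-1.02, 4.17], [0.09, 2.62], [-3.14, 3.14]. Speed limits (rad/s): [2.57, 2.57, 3.14, 3.14, 3.14, 3.14].

### API

Orientations are given as a unit quaternion [w, x, y, z].
In Python, from plant import state, grab_frame, job_done, cut_out, place_of gives the robot as it stands.
- The arm moves only by the tool jog_arm, never from a script. Its argument "motion" is text: rows parted by semicolons, each of 7 numbers parted by spaces: the opening in per cent of the stroke, from 0 (shut) to 100 (fully open), then the shift along the tool's x, y, z as a fraction of full scale, then the turn, a rotation vector about the tool's x, y, z as a fraction of full scale. A call has exactly 5 rows; each row is the pose to reach, as a shift and turn from the pose commanded when the call began, along the tool's axes at that moment; what a row does not reach only later rows make up. Full scale, the value 1, is 50 cm for a shift and 1.5 rad for a turn. A row lasts 1/8 s, in which the tool goes at most 62.5 mm and 10.7 degrees, less where a joint would pass 70% of its speed; a pose out of reach is approached as far as the arm can. A call with a number of a shift or a turn outside -1 to 1 is refused whole. A call with a gripper value outside its range is refused whole. The fingers move at their own pace and stop on an object; the grip force is fixed at half the most. Time passes only in rows, so rows that repeat a pose let the fingers close, or fill a call up. It gives the time, the measured TCP pose, the force, the opening and the grip force at its end, in the units of the state.
- state(): the state, without advancing time (a new reading comes with each control period).
- grab_frame(name): name is "side" or "top"; returns a dict with "color" (384x512x3 uint8, red, green, blue), "range_z" (384x512 float32, m along the optical axis (not along the pixel's ray), 0 where there is no reading), "intrinsics" (3x3 intrinsics, pixels), "k1" (the pictures are not rectified: a ray, as slopes to the right and down, at radius r is drawn at 1 + k1 r^2 times it, then the intrinsics apply), "world_from_camera" (4x4, takes a point from camera to world coordinates). Camera axes: x right, y up, looking along -z (the intrinsics and any distortion apply to the point x, -y, -z); pixel columns grow to the right and rows downward; lengths in m; the calibration is good to about 2 mm. A picture is of the moment at which its call begins.
- job_done(): hands the job in; it is judged then, once.
Trained networks look in the newest picture that a camera, given by its name, has taken for a name from the list of things; names that differ only in an ending like _2 or _b are one class to them, and where a whole thing is asked for, a point or a joint stands for the part that bears it (a point fixed in the world has none). Each returns a list of dicts, best first, with "p" (0 to 1); they miss things now and then, are a little off and sometimes report something else, mostly with a low value. They report only what shows in the picture. A call takes as long as a camera call.
- cut_out(camera, thing): "pixels" (384x512 bool, what is visible of it).
- place_of(camera, thing): "at" ([x, y, z] in m, in world coordinates, good to about 4 mm: a listed point, or the origin of a listed thing).
The state is a dict: "time": time; "joint_pos": joint angles; "joint_vel": joint speeds; "joint_efforts": joint torques, N m; "tool_pos": TCP position; "tool_rot": TCP orientation; "contact_force": force on the tool from outside, world axes, zero at the start; "ft_torque": the same for the moment, N m; "gripper_width": opening from 0.0 (shut) to 1.0 (fully open); "grasp_force": force on a finger pad.
Only numpy, scipy, OpenCV 4.12 (cv2) and the standard library are available. Lean on these libraries where they do the work, as an engineer would, in place of code of your own. Each camera call takes 0.05 s, during which the arm holds its last target. There are 200 camera calls.

## Working session

There is one attempt and no reset: what is moved stays moved. The work goes in short steps, Python scripts to look and compute and a tool call to move; the robot and the scene stay as the last step left them, time stands still between calls to the robot, and variables do not carry over. Pictures are saved under pics/ and viewed, at most 10 in all, crops included, and the job is handed in when it is done.

Besides the shell and the picture viewer there is one more tool, called after "Request:" as name(argument=value, ...) on one line, values as JSON. jog_arm: Moves the arm, as the interface text tells. Shift numbers are shares of 50 cm and turn numbers shares of 1.5 rad, none past 1 either way. Its arguments: {"type":"object","properties":{"motion":{"type":"string"}},"required":["motion"]}

```bash
mkdir -p pics && cat > h.py <<'E'
import numpy as np, cv2
from plant import state, grab_frame, job_done, cut_out, place_of
def cloud(f):
    K=f["intrinsics"];z=f["range_z"];h,w=z.shape
    v,u=np.mgrid[:h,:w]
    d=np.stack([(u-K[0,2])/K[0,0],(v-K[1,2])/K[1,1]],-1)
    s=d.copy()
    for _ in range(10): s=d/(1+f["k1"]*(s**2).sum(-1,keepdims=True))
    P=np.stack([s[...,0]*z,-s[...,1]*z,-z],-1)
    T=f["world_from_camera"]
    P=P@T[:3,:3].T+T[:3,3]; P[z<=0]=np.nan
    return P
E
python3 - <<'E'
from h import *
s=state();print({k:np.round(v,3) for k,v in s.items()})
ims=[]
for c in("top","side"):
    f=grab_frame(c);ims.append(f["color"]);np.savez(f"{c}0.npz",**f)
    print(c,f["k1"],np.round(f["world_from_camera"],3).tolist())
    for t in["roll_mid","seat","spindle_top","knob_mid","tape","core","collar"]:
        for r in place_of(c,t)[:2]: print(c,t,round(r["p"],2),np.round(r["at"],3))
im=np.hstack(ims);cv2.imwrite("pics/a.png",cv2.cvtColor(cv2.resize(im,(800,300)),cv2.COLOR_RGB2BGR))
E
```

```text
{'time': np.float64(0.0), 'joint_pos': array([ 1.048,  0.053,  1.614, -0.   ,  1.476, -0.119]), 'joint_vel': array([-0.002,  0.   ,  0.   , -0.001,  0.001, -0.   ]), 'joint_efforts': array([-2.0000e-03, -3.9370e+01, -3.7017e+01, -0.0000e+00,  7.0000e-03,
       -0.0000e+00]), 'tool_pos': array([0.245, 0.574, 0.23 ]), 'tool_rot': array([-0.   ,  0.201,  0.98 , -0.001]), 'contact_force': array([0.031, 0.257, 0.393]), 'ft_torque': array([-0.008, -0.002,  0.025]), 'grasp_force': np.float64(0.0), 'gripper_width': np.float64(1.002)}
top -0.011218063165026614 [[-0.03, 0.983, -0.179, 0.372], [-1.0, -0.028, 0.013, -0.025], [0.007, 0.179, 0.984, 1.011], [0.0, 0.0, 0.0, 1.0]]
top roll_mid 0.9 [0.463 0.046 0.036]
top seat 0.83 [ 0.618 -0.2    0.023]
top spindle_top 0.68 [ 0.622 -0.209  0.1  ]
top spindle_top 0.55 [ 0.617 -0.206  0.116]
top knob_mid 0.44 [ 0.617 -0.208  0.117]
top tape 0.94 [ 0.656  0.089 -0.001]
top core 0.7 [0.532 0.299 0.001]
top collar 0.68 [ 0.545 -0.157  0.008]
side -0.039981386756997764 [[0.945, 0.206, -0.254, 0.228], [-0.326, 0.543, -0.774, -0.894], [-0.021, 0.814, 0.58, 0.741], [0.0, 0.0, 0.0, 1.0]]
side roll_mid 0.8 [0.458 0.048 0.04 ]
side seat 0.59 [ 0.616 -0.206  0.015]
side spindle_top 0.97 [ 0.619 -0.208  0.103]
side knob_mid 0.39 [ 0.615 -0.208  0.114]
side tape 0.63 [ 0.655  0.088 -0.005]
side core 0.65 [ 0.533  0.296 -0.   ]
```

View pics/a.png

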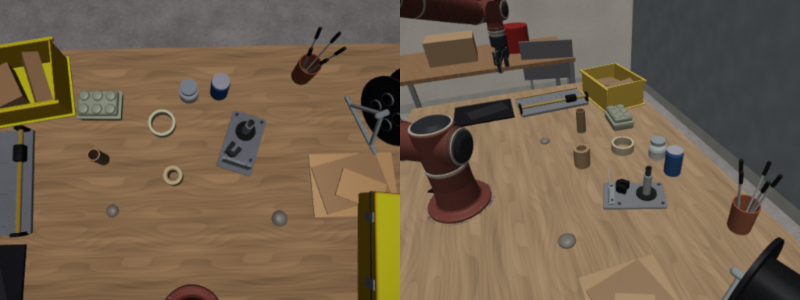

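The pictures show the roll near (345, 350) of 800x600 scale (top view 172,175), the dispenser with its knob at (247,127) and the tear plate towards the robot; the networks agree with this. I'll refine it with depth fits.

```bash
cat >> h.py <<'E'
from scipy.optimize import least_squares
def ring(P,c,rmax,zlo,zhi):
    m=(np.hypot(P[...,0]-c[0],P[...,1]-c[1])<rmax)&(P[...,2]>zlo)&(P[...,2]<zhi)
    q=P[m]; (x,y),r=cv2.minEnclosingCircle(q[:,:2].astype(np.float32))
    return len(q),np.round([x,y,r,np.median(q[:,2])],4)
R0=lambda: __import__("scipy.spatial.transform",fromlist=["Rotation"]).Rotation.from_quat(np.roll(state()["tool_rot"],-1)).as_matrix()
def shift(goal):
    s=state();return np.round(R0().T@(np.array(goal)-s["tool_pos"])/.5,4)
E
python3 - <<'E'
from h import *
for c in("top","side"):
    f=dict(np.load(f"{c}0.npz"));P=cloud(f)
    print(c,"table z",np.nanmedian(P[(abs(P[...,0]-.5)<.1)&(abs(P[...,1]-.18)<.04)][:,2]))
    print("roll",ring(P,(.461,.047),.05,.07,.09),"side pts mean",ring(P,(.461,.047),.05,.02,.07))
    print("knob",ring(P,(.617,-.208),.03,.122,.14),"spindle",ring(P,(.617,-.208),.03,.05,.09),"disc",ring(P,(.617,-.208),.05,.012,.027))
    print("tear",ring(P,(.5,-.17),.08,.08,.1))
print(np.round(R0(),3).tolist(),"above roll",shift([.461,.047,.2]))
E
```

```text
top table z -3.220442852325256e-05
roll (358, array([0.4612, 0.0488, 0.0318, 0.0795])) side pts mean (68, array([0.4549, 0.0418, 0.0269, 0.0471]))
knob (55, array([ 0.6167, -0.2045,  0.0103,  0.1286])) spindle (45, array([ 0.6139, -0.2028,  0.0133,  0.0708])) disc (675, array([ 0.617 , -0.208 ,  0.0499,  0.0168]))
tear (78, array([ 0.4938, -0.1627,  0.0487,  0.0875]))
side table z -0.00011194999979469156
roll (224, array([0.4631, 0.0471, 0.033 , 0.0792])) side pts mean (298, array([0.4622, 0.0442, 0.0321, 0.0478]))
knob (46, array([ 0.6188, -0.2099,  0.0113,  0.1291])) spindle (120, array([ 0.6174, -0.2108,  0.014 ,  0.07  ])) disc (608, array([ 0.6169, -0.208 ,  0.0499,  0.0172]))
tear (45, array([ 0.4964, -0.1669,  0.0483,  0.089 ]))
[[-0.92, 0.393, -0.0], [0.393, 0.92, 0.0], [0.0, 0.0, -1.0]] above roll [-0.8109 -0.8014  0.0626]
```

Request:
jog_arm(motion="100 -0.08 -0.08 0 0 0 0; 100 -0.16 -0.16 0.01 0 0 0; 100 -0.24 -0.24 0.02 0 0 0; 100 -0.32 -0.32 0.03 0 0 0; 100 -0.4 -0.4 0.04 0 0 0")

```text
time: 1.42
tool_pos: [0.3513, 0.3106, 0.2114]
tool_rot: [0.0, 0.2, 0.98, 0.0]
contact_force: [1.2, 0.4, 0.8]
gripper_width: 1.001
grasp_force: 0.0
```

Request:
jog_arm(motion="100 -0.08 -0.08 0.02 0 0 0; 100 -0.16 -0.16 0.04 0 0 0; 100 -0.24 -0.24 0.06 0 0 0; 100 -0.32 -0.32 0.08 0 0 0; 100 -0.4 -0.4 0.1 0 0 0")

```text
time: 2.05
tool_pos: [0.4568, 0.0479, 0.1615]
tool_rot: [0.001, 0.201, 0.98, 0.0]
contact_force: [0.2, 0.9, 0.4]
gripper_width: 1.0
grasp_force: 0.0
```

```bash
python3 - <<'E'
from h import *
s=state();print(s["time"],np.round(s["tool_pos"],4),np.round(s["tool_rot"],4),np.round(s["joint_pos"],3),"to grasp",shift([.462,.048,.045]))
E
```

```text
2.05 [0.4568 0.0479 0.1615] [7.000e-04 2.006e-01 9.797e-01 2.000e-04] [-0.058 -0.31   2.061  0.     1.39  -1.225] to grasp [-0.0092  0.0041  0.2329]
```

Request:
jog_arm(motion="100 -0.009 0.004 0.05 0 0 0; 100 -0.009 0.004 0.11 0 0 0; 100 -0.009 0.004 0.17 0 0 0; 100 -0.009 0.004 0.21 0 0 0; 100 -0.009 0.004 0.232 0 0 0")

```text
time: 2.68
tool_pos: [0.4605, 0.0498, 0.0442]
tool_rot: [-0.001, 0.201, 0.98, -0.0]
contact_force: [-0.4, -0.9, -0.2]
gripper_width: 1.001
grasp_force: 0.0
```

Request:
jog_arm(motion="60 0 0 0 0 0 0; 60 0 0 0 0 0 0; 60 0 0 0 0 0 0; 60 0 0 0 0 0 0; 60 0 0 0 0 0 0")

```text
time: 3.3
tool_pos: [0.4619, 0.0498, 0.0461]
tool_rot: [0.001, 0.201, 0.98, 0.0]
contact_force: [0.4, 1.1, 3.3]
gripper_width: 0.731
grasp_force: 65.9
```

Request:
jog_arm(motion="60 0 0 -0.05 0 0 0; 60 0 0 -0.12 0 0 0; 60 0 0 -0.2 0 0 0; 60 0 0 -0.28 0 0 0; 60 0 0 -0.32 0 0 0")

```text
time: 3.92
tool_pos: [0.4618, 0.0498, 0.2074]
tool_rot: [0.001, 0.201, 0.98, 0.0]
contact_force: [1.0, -0.4, -1.9]
gripper_width: 0.734
grasp_force: 66.0
```

```bash
python3 - <<'E'
from h import *
s=state();print(s["time"],np.round(s["tool_pos"],4),s["gripper_width"],s["grasp_force"],np.round(s["contact_force"],2))
ims=[]
for c in("top","side"):
    f=grab_frame(c);P=cloud(f);ims.append(f["color"])
    for r in place_of(c,"roll_mid")[:1]: print(c,round(r["p"],2),np.round(r["at"],4))
    m=cut_out(c,"roll_mid")
    if m:
        q=P[m[0]["pixels"]];q=q[~np.isnan(q[:,0])];print(len(q),np.percentile(q,[5,50,95],axis=0).round(3).tolist())
print("to",shift([.617,-.207,.22]))
im=np.hstack([ims[0][150:342,100:356],ims[1][100:292,160:416]])
cv2.imwrite("pics/b.png",cv2.cvtColor(cv2.resize(im,(800,300)),cv2.COLOR_RGB2BGR))
E
```

```text
3.925 [0.4618 0.0498 0.2074] 0.734444937768809 65.98834030330181 [ 1.   -0.39 -1.88]
top 0.36 [0.4623 0.0484 0.1978]
107 [[0.337, 0.259, 0.013], [0.354, 0.268, 0.018], [0.37, 0.279, 0.022]]
side 0.85 [0.4599 0.0498 0.1999]
553 [[0.432, 0.015, 0.163], [0.464, 0.023, 0.2], [0.49, 0.058, 0.239]]
to [-0.4906 -0.349  -0.0357]
```

View pics/b.png

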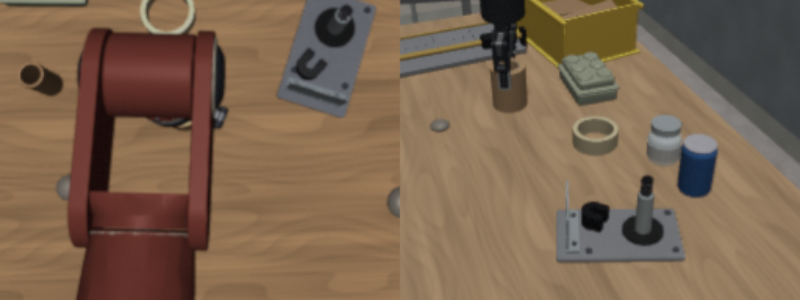

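The roll is held upright (side view, 508,85); the top view is blocked by the arm; spindle and knob stand bare at (646,190).

Request:
jog_arm(motion="60 -0.04 -0.03 0 0 0 0; 60 -0.11 -0.08 0 0 0 0; 60 -0.19 -0.14 0 0 0 0; 60 -0.27 -0.19 0 0 0 0; 60 -0.34 -0.24 0 0 0 0")

```text
time: 4.85
tool_pos: [0.5702, -0.1285, 0.2028]
tool_rot: [-0.002, 0.201, 0.98, 0.0]
contact_force: [1.0, -0.1, -1.3]
gripper_width: 0.731
grasp_force: 66.0
```

Request:
jog_arm(motion="60 -0.06 -0.04 0 0 0 0; 60 -0.11 -0.08 0 0 0 0; 60 -0.14 -0.1 0 0 0 0; 60 -0.15 -0.108 0 0 0 0; 60 -0.15 -0.108 0 0 0 0")

```text
time: 5.48
tool_pos: [0.6178, -0.206, 0.2047]
tool_rot: [-0.001, 0.2, 0.98, 0.0]
contact_force: [0.8, 0.4, -1.2]
gripper_width: 0.733
grasp_force: 66.0
```

```bash
python3 - <<'E'
from h import *
s=state();t=s["tool_pos"];print(s["time"],np.round(t,4),np.round(s["tool_rot"],4),np.round(s["joint_pos"],2))
ims=[]
for c in("top","side"):
    f=grab_frame(c);P=cloud(f);ims.append(f["color"]);np.savez(c+"1.npz",**f)
    for n in("roll_mid","knob_mid","spindle_top","seat"):
        for r in place_of(c,n)[:1]: print(c,n,round(r["p"],2),np.round(r["at"],4))
    for lo in(.165,.185,.2): print(c,"roll band",ring(P,t,.045,lo,lo+.015))
    print("spindle",ring(P,(.617,-.207),.03,.04,.09),"knob",ring(P,(.617,-.207),.03,.105,.14))
print("to",shift([.6175,-.206,t[2]]))
cv2.imwrite("pics/c.png",cv2.cvtColor(cv2.resize(ims[1][150:342,256:512],(800,600),interpolation=2),cv2.COLOR_RGB2BGR))
E
```

```text
5.475 [ 0.6178 -0.206   0.2047] [-6.000e-04  2.004e-01  9.797e-01  3.000e-04] [-0.44  0.13  1.57  0.    1.44 -1.6 ]
top spindle_top 0.74 [ 0.6551  0.0917 -0.0022]
top roll band (0, array([ 0.,  0.,  0., nan]))
top roll band (0, array([ 0.,  0.,  0., nan]))
top roll band (0, array([ 0.,  0.,  0., nan]))
spindle (0, array([ 0.,  0.,  0., nan])) knob (0, array([ 0.,  0.,  0., nan]))
side roll_mid 0.91 [ 0.6139 -0.2045  0.1979]
side knob_mid 0.6 [ 0.6142 -0.2054  0.1151]
side spindle_top 0.83 [ 0.6151 -0.2091  0.1026]
side seat 0.89 [ 0.6161 -0.2075  0.0168]
side roll band (128, array([ 0.6161, -0.2146,  0.0308,  0.1724]))
side roll band (137, array([ 0.618 , -0.2104,  0.0319,  0.1925]))
side roll band (117, array([ 0.6162, -0.2166,  0.0314,  0.2066]))
spindle (155, array([ 0.6179, -0.2109,  0.0147,  0.0648])) knob (88, array([ 0.6182, -0.2095,  0.0114,  0.1229]))
to [0.0012 0.0001 0.0014]
  return _methods._mean(a, axis=axis, dtype=dtype,
  ret = ret.dtype.type(ret / rcount)
```

View pics/c.png

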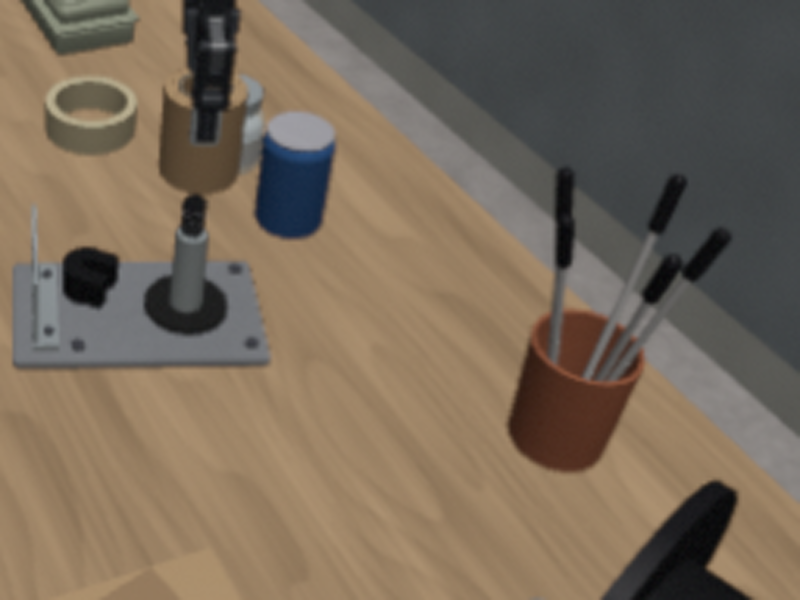

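The roll is held just above the knob (roll at 200,130; knob at 193,213 in the crop), seemingly aligned. I'll compare axes with a fixed-radius cylinder fit in the same picture.

```bash
cat >> h.py <<'E'
def cyl(P,c,R,lo,hi):
    m=(np.hypot(P[...,0]-c[0],P[...,1]-c[1])<R+.008)&(P[...,2]>lo)&(P[...,2]<hi); q=P[m]
    r=least_squares(lambda p:np.hypot(q[:,0]-p[0],q[:,1]-p[1])-R,c[:2],loss="soft_l1",f_scale=.001)
    return len(q),np.round(r.x,4),round(np.median(abs(r.fun)),4)
E
python3 - <<'E'
from h import *
P=cloud(dict(np.load("side1.npz")));P0=cloud(dict(np.load("side0.npz")))
print("roll low",cyl(P,(.6178,-.206),.032,.165,.185),"roll hi",cyl(P,(.6178,-.206),.032,.195,.22))
print("roll all",cyl(P,(.6178,-.206),.032,.165,.22))
for Q in(P,P0):print("spindle",cyl(Q,(.617,-.207),.014,.03,.09),"knob",cyl(Q,(.617,-.207),.010,.102,.126))
print("roll0",cyl(P0,(.462,.048),.032,.01,.072))
E
```

```text
roll low (173, array([ 0.6203, -0.2066]), np.float64(0.0007)) roll hi (190, array([ 0.6198, -0.2072]), np.float64(0.0007))
roll all (456, array([ 0.6201, -0.2069]), np.float64(0.0008))
spindle (186, array([ 0.6193, -0.2074]), np.float64(0.0006)) knob (60, array([ 0.6189, -0.2077]), np.float64(0.0005))
spindle (181, array([ 0.6191, -0.2075]), np.float64(0.0007)) knob (60, array([ 0.6189, -0.2079]), np.float64(0.0009))
roll0 (380, array([0.4633, 0.0486]), np.float64(0.0011))
```

Request:
jog_arm(motion="60 0.0015 -0.002 0 0 0 0; 60 0.0015 -0.002 0.02 0 0 0; 60 0.0015 -0.002 0.05 0 0 0; 60 0.0015 -0.002 0.08 0 0 0; 60 0.0015 -0.002 0.1 0 0 0")

```text
time: 6.6
tool_pos: [0.6162, -0.2067, 0.153]
tool_rot: [-0.001, 0.201, 0.98, 0.0]
contact_force: [0.3, 0.1, -0.4]
gripper_width: 0.732
grasp_force: 66.0
```

Request:
jog_arm(motion="60 0 0 0.02 0 0 0; 60 0 0 0.04 0 0 0; 60 0 0 0.06 0 0 0; 60 0 0 0.08 0 0 0; 60 0 0 0.08 0 0 0")

```text
time: 7.22
tool_pos: [0.6163, -0.2068, 0.1139]
tool_rot: [-0.001, 0.201, 0.98, 0.0]
contact_force: [-0.3, -1.4, -1.2]
gripper_width: 0.736
grasp_force: 66.0
```

Request:
jog_arm(motion="60 0 0 0.02 0 0 0; 60 0 0 0.04 0 0 0; 60 0 0 0.06 0 0 0; 60 0 0 0.08 0 0 0; 60 0 0 0.086 0 0 0")

```text
time: 7.85
tool_pos: [0.6163, -0.2068, 0.0709]
tool_rot: [-0.001, 0.201, 0.98, 0.0]
contact_force: [-0.2, -0.0, -0.6]
gripper_width: 0.735
grasp_force: 66.0
```

Request:
jog_arm(motion="60 0 0 0.002 0 0 0; 60 0 0 0.004 0 0 0; 60 0 0 0.006 0 0 0; 60 0 0 0.008 0 0 0; 60 0 0 0.008 0 0 0")

```text
time: 8.48
tool_pos: [0.617, -0.2071, 0.0683]
tool_rot: [-0.0, 0.201, 0.98, -0.0]
contact_force: [0.1, -0.6, -1.5]
gripper_width: 0.729
grasp_force: 66.0
```

Request:
jog_arm(motion="60 0 0 0.001 0 0 0; 60 0 0 0.002 0 0 0; 60 0 0 0.003 0 0 0; 60 0 0 0.004 0 0 0; 60 0 0 0.004 0 0 0")

```text
time: 9.1
tool_pos: [0.617, -0.2071, 0.0663]
tool_rot: [0.0, 0.201, 0.98, -0.0]
contact_force: [-1.0, 0.3, -1.1]
gripper_width: 0.734
grasp_force: 66.1
```

Request:
jog_arm(motion="60 0 0 0.001 0 0 0; 60 0 0 0.002 0 0 0; 60 0 0 0.003 0 0 0; 60 0 0 0.003 0 0 0; 60 0 0 0.003 0 0 0")

```text
time: 9.72
tool_pos: [0.6172, -0.2072, 0.0662]
tool_rot: [0.0, 0.201, 0.98, -0.0]
contact_force: [-3.2, 2.1, 6.6]
gripper_width: 0.734
grasp_force: 66.8
```

Request:
jog_arm(motion="76 0 0 0 0 0 0; 80 0 0 0 0 0 0; 90 0 0 0 0 0 0; 100 0 0 0 0 0 0; 100 0 0 0 0 0 0")

```text
time: 10.35
tool_pos: [0.617, -0.2071, 0.0647]
tool_rot: [-0.0, 0.201, 0.98, -0.0]
contact_force: [0.5, 0.7, 0.2]
gripper_width: 0.998
grasp_force: 0.0
```

```bash
python3 - <<'E'
from h import *
s=state();t=s["tool_pos"];print(s["time"],np.round(t,4),s["gripper_width"],np.round(s["contact_force"],1))
f=grab_frame("side");P=cloud(f)
for n in("roll_mid","knob_mid"):
    for r in place_of("side",n)[:1]: print(n,round(r["p"],2),np.round(r["at"],4))
print("low",cyl(P,(.617,-.207),.032,.03,.055),"hi",cyl(P,(.617,-.207),.032,.065,.095))
cv2.imwrite("pics/d.png",cv2.cvtColor(cv2.resize(f["color"][190:286,240:368],(800,600),interpolation=2),cv2.COLOR_RGB2BGR))
E
```

```text
10.35 [ 0.617  -0.2071  0.0647] 0.9978623805773391 [0.5 0.7 0.2]
roll_mid 0.83 [ 0.6179 -0.2083  0.0592]
low (169, array([ 0.6199, -0.2088]), np.float64(0.0007)) hi (137, array([ 0.6198, -0.2088]), np.float64(0.0006))
```

View pics/d.png

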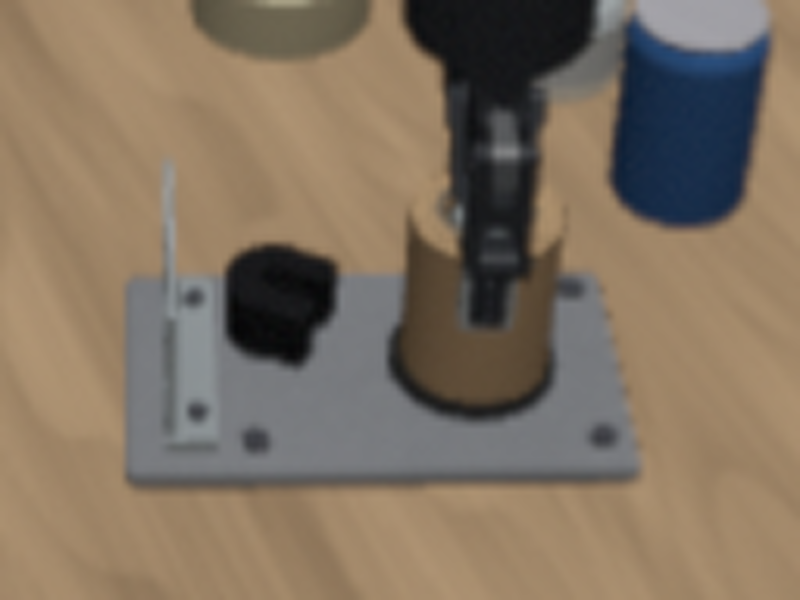

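The roll sits flat on the disc (475,400), let go. Now I rise to knob height with open fingers and close.

Request:
jog_arm(motion="100 0 0 -0.01 0 0 0; 100 0 0 -0.03 0 0 0; 100 0 0 -0.06 0 0 0; 100 0 0 -0.079 0 0 0; 100 0 0 -0.079 0 0 0")

```text
time: 11.12
tool_pos: [0.618, -0.2075, 0.1063]
tool_rot: [0.002, 0.201, 0.98, -0.0]
contact_force: [-0.4, -0.4, 0.3]
gripper_width: 1.0
grasp_force: 0.0
```

Request:
jog_arm(motion="60 0 0 0 0 0 0; 30 0 0 0 0 0 0; 10 0 0 0 0 0 0; 10 0 0 0 0 0 0; 10 0 0 0 0 0 0")

```text
time: 11.75
tool_pos: [0.6171, -0.2063, 0.1041]
tool_rot: [-0.0, 0.2, 0.98, 0.001]
contact_force: [1.0, 3.9, -0.1]
gripper_width: 0.214
grasp_force: 58.7
```

Request:
jog_arm(motion="10 0 0 0 0 0 0; 10 0 0 -0.01 0 0 0; 10 0 0 -0.03 0 0 0; 10 0 0 -0.05 0 0 0; 10 0 0 -0.06 0 0 0")

```text
time: 12.38
tool_pos: [0.617, -0.2063, 0.1323]
tool_rot: [-0.0, 0.2, 0.98, 0.001]
contact_force: [5.9, 2.8, -9.7]
gripper_width: 0.214
grasp_force: 58.7
```

Request:
jog_arm(motion="10 0 0 -0.01 0 0 0; 10 0 0 -0.02 0 0 0; 10 0 0 -0.02 0 0 0; 10 0 0 -0.02 0 0 0; 10 0 0 -0.02 0 0 0")

```text
time: 13.0
tool_pos: [0.617, -0.2063, 0.1414]
tool_rot: [-0.0, 0.2, 0.98, 0.001]
contact_force: [7.0, 2.3, -10.3]
gripper_width: 0.216
grasp_force: 58.8
```

```bash
python3 - <<'E'
from h import *
f=grab_frame("side");P=cloud(f)
Z=[];F=[];
for i in range(6):
    g=grab_frame("side");s=state();Z.append(s["tool_pos"]);F.append(s["contact_force"])
print(s["time"],np.round(np.mean(Z,0),4),np.round(np.std(Z,0),4),np.round(np.mean(F,0),1),s["gripper_width"],s["grasp_force"])
for n in("roll_mid","knob_mid","mark"):
    for r in place_of("side",n)[:1]: print(n,round(r["p"],2),np.round(r["at"],4))
print("low",cyl(P,(.617,-.207),.032,.03,.055),"hi",cyl(P,(.617,-.207),.032,.065,.095))
cv2.imwrite("pics/e.png",cv2.cvtColor(cv2.resize(f["color"][165:261,240:368],(800,600),interpolation=2),cv2.COLOR_RGB2BGR))
E
```

```text
13.35 [ 0.617  -0.2063  0.1414] [0. 0. 0.] [  7.5   2.2 -10.1] 0.21271326576047223 58.79709541797638
roll_mid 0.81 [ 0.6143 -0.2057  0.0595]
knob_mid 0.45 [ 0.62   -0.2082  0.1485]
mark 0.58 [ 0.6169 -0.2095  0.0934]
low (170, array([ 0.6199, -0.2088]), np.float64(0.0007)) hi (242, array([ 0.6198, -0.2085]), np.float64(0.0008))
```

View pics/e.png

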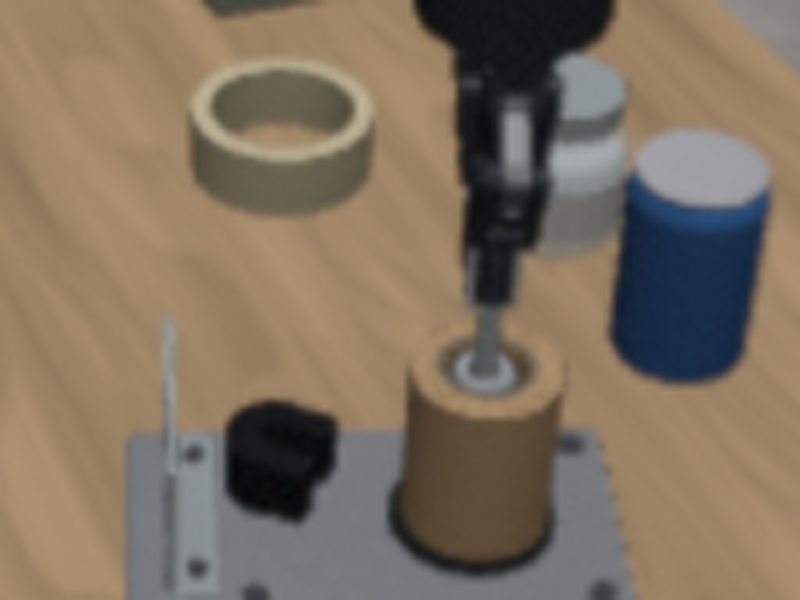

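Request:
jog_arm(motion="10 0 0 -0.003 0 0 0; 10 0 0 -0.006 0 0 0; 10 0 0 -0.006 0 0 0; 10 0 0 -0.006 0 0 0; 10 0 0 -0.006 0 0 0")

```text
time: 14.12
tool_pos: [0.617, -0.2063, 0.1442]
tool_rot: [-0.0, 0.2, 0.98, 0.001]
contact_force: [7.7, 2.6, -11.5]
gripper_width: 0.214
grasp_force: 58.8
```

```bash
python3 - <<'E'
from h import *
C=[];F=[]
for i in range(8):
    f=grab_frame("side");s=state();C.append(f["color"].astype(float));F.append(s["contact_force"])
print(s["time"],np.round(s["tool_pos"],4),np.round(np.mean(F,0),2),s["gripper_width"])
P=cloud(f)
K=f["intrinsics"];T=f["world_from_camera"]
def pix(w):
    p=T[:3,:3].T@(np.array(w)-T[:3,3]);a=np.array([p[0],-p[1]])/-p[2];a*=1+f["k1"]*(a@a);return np.round([K[0,0]*a[0]+K[0,2],K[1,1]*a[1]+K[1,2]],2)
for z in(.098,.138,.154,.17): print(z,pix([.6192,-.2075,z]))
for r in place_of("side","mark")[:1]+place_of("side","knob_mid")[:1]: print(round(r["p"],2),np.round(r["at"],4))
im=np.mean(C,0).astype(np.uint8)[195:231,294:342]
cv2.imwrite("pics/f.png",cv2.cvtColor(cv2.resize(im,(800,600),interpolation=2),cv2.COLOR_RGB2BGR))
E
```

```text
14.525 [ 0.617  -0.2063  0.1442] [  7.09   2.4  -10.83] 0.21242691871991706
0.098 [317.12 223.68]
0.138 [318.25 211.4 ]
0.154 [318.71 206.32]
0.17 [319.18 201.15]
0.41 [ 0.6186 -0.204   0.097 ]
0.39 [ 0.6176 -0.2069  0.1537]
```

View pics/f.png

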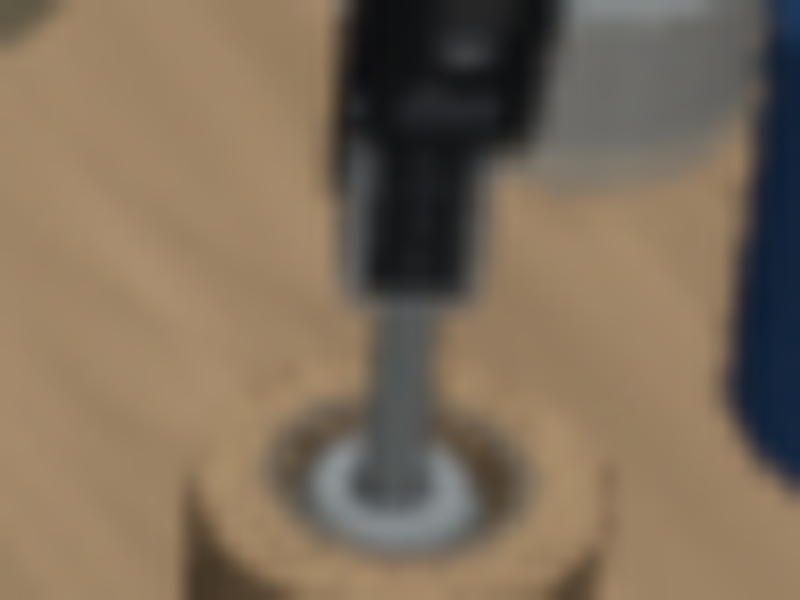

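The groove just shows dark at the spindle's top (395,490). TCP rise (40.1 mm), force and the networks' mark and knob heights all agree with 40 mm, so I hand it in.

```bash
python3 -c "
from plant import job_done; print(job_done())"
```

```text
the job is handed in; nothing more can be done
None
```

The roll sits flat on the drag disc, let go, and the gripper is holding the draw rod by its knob about 40 mm out, groove level with the spindle's top; the job is handed in at about 14.5 s, but the hand-in returned no verdict.

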